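# Check the push latch of a fuel flap

### The job

Check the push latch of the fuel flap in the bare body panel on the bench. Push the round hand sanding pad off the flap, so that it rests flat on the panel's skin wholly clear of the flap, without lifting it; then press the flap near its free edge so that it pops fully open, and press it down again until it latches and stays shut, flush with the panel. Do not press the small round cover, and leave the other things on the panel where they are.

Things in the scene. Friction and masses are not known exactly. Their poses are not given: they have to be found in the camera images.
- panel: bare body panel, cream painted slab 400 mm (x) by 580 mm (y) on two bearers, its skin level, smooth and 120 mm above the bench; origin on the bench under its middle. A rectangular fuel flap in the same paint, 160 mm (x) by 180 mm (y), sits flush in its middle with a 3 mm gap around it
- flap_mid (a point): fixed point on the panel: middle of the shut flap's outer face, level with the skin, straight above the panel's origin. Turns with the panel: x points from the flap's free edge to its hinged edge (roughly away from the robot), y along the hinge, z up
- flap_press (a point): point on the flap's outer face for the fingertip, moves with the flap: mid width, 115 mm from the hinge line, 45 mm from the free edge (the edge nearest the robot). A push-push latch: a full press and release changes shut to open or open to shut. Pressing here takes 6 to 12 N at 20 mm/s, more when faster and at the stop
- flap (a joint): flap angle, rad, hinge at skin level. 0: shut, latched (start). 0.5: popped fully open, free edge 77 mm up, held by a spring. -0.08: pressed in to a stop, 9 mm below flush at flap_press. Pressed past -0.05 (6 mm at flap_press; 7 to 8 mm is best) and let go, it changes: from shut it springs to 0.5 within 1 s, once the finger is out of its way; from open it latches shut. Let go earlier, it goes back
- pad: round hand sanding pad, loose, standing on the shut flap: black rubber disc 76 mm in diameter and 22 mm high with a grey plastic grip 60 mm in diameter above it, 43 mm high in all, about 0.25 kg; origin at the centre of its underside, z up along its axis
- round_cover (a joint): small round cover, spring-backed; how far it is pressed in, m: 0 untouched, 0.006 fully in
- round_cover_top (a point): centre of the top of the small round cover, a cream disc 64 mm in diameter standing 3 mm proud of the skin, at 135 mm along x and -225 mm along y from flap_mid; leave alone
- block: bystander on the panel: grey sanding block 75 x 45 x 28 mm, origin under its centre
- socket: bystander on the panel: steel socket, upright, 26 mm in diameter, 60 mm high, origin under its centre
- bung: bystander on the panel: black rubber bung 48 mm in diameter, 22 mm high, origin under its centre. Block, socket and bung stand near three corners of the panel (135 to 155 mm from flap_mid along x and 200 to 240 mm along y)
Things that resemble listed ones, but are neither listed nor needed, are in the scene too. What is shaped like the pad but purple is not meant.

How it is judged (in metres and radians):
On the way, in this order (a step that is already met when the one before it is completed fails the run):
1. the pad has been pushed wholly off the flap, which is still shut ((y of pad in the frame of flap_mid above 0.126 m or y of pad in the frame of flap_mid below -0.126 m or x of pad in the frame of flap_mid above 0.116 m or x of pad in the frame of flap_mid below -0.116 m) and value of joint flap below 0.06 rad and angle between pad's own z axis and vertical below 0.15 rad), for 0.2 s.
2. the flap has popped fully open (value of joint flap above 0.45 rad), for 0.3 s.
At the end, for the whole second after the job is handed in: the flap is shut and latched (between -0.015 and 0.02 rad) and still, and the pad rests flat on the panel's skin (within 6 mm of its level) wholly clear of the flap: its centre more than 126 mm from the flap's middle along y, or more than 116 mm along x (value of joint flap between -0.015 and 0.02 rad and velocity of joint flap below 0.05 rad/s and (y of pad in the frame of flap_mid above 0.126 m or y of pad in the frame of flap_mid below -0.126 m or x of pad in the frame of flap_mid above 0.116 m or x of pad in the frame of flap_mid below -0.116 m) and z of pad in the frame of flap_mid between -0.006 and 0.006 m and angle between pad's own z axis and vertical below 0.1 rad and linear speed of pad below 0.02 m/s); the robot touches nothing.
It fails at once if the pad is lifted more than 15 mm off the panel (z of pad in the frame of flap_mid above 0.015 m).
It fails at once if the pad falls off the panel or into the bowl, or is tipped over (z of pad in the frame of flap_mid below -0.03 m or angle between pad's own z axis and vertical above 0.5 rad).
It fails at once if the flap is popped open with the pad still on it (value of joint flap above 0.1 rad and not (y of pad in the frame of flap_mid above 0.126 m or y of pad in the frame of flap_mid below -0.126 m or x of pad in the frame of flap_mid above 0.116 m or x of pad in the frame of flap_mid below -0.116 m)).
It fails at once if the small round cover is pressed in (value of joint round_cover above 0.003 m).
It fails at once if the block, socket or bung on the panel is moved more than 25 mm (distance of any of block, socket, bung from where it was at the start of the episode above 0.025 m).
It also fails if it takes over 53 s, if anything falls off the work surface, if the arm or the gripper's body presses on something with over 40 N, if the wrist force passes 120 N, or if a joint passes its speed limit or range.

### The arm

A 7-joint arm with a two-finger parallel gripper is mounted at the origin on the work surface. World frame = base frame: x ahead of the robot, y to its left, z up, the work surface at z = 0. Lengths are in m, angles in degrees, forces in N, time in s.
With the tool pointing down it reaches from about 0.425 to 0.875 m from the base axis. Payload 4.7 kg.
Tool frame: the origin (TCP) lies on the mounting face of the last link; the fingertips stand 182 mm ahead of it and the grasp point (between the pads) lies 164 mm ahead of it; z points along the fingers, x is the direction in which the jaws open and shut, and the axes are right-handed (so a half turn about z gives the same grasp; the last joint's range is limited). The gripper opens to 87 mm and grips with 3 to 60 N. Pads are 19 mm wide; open, the fingers measure 117 mm over their backs; the gripper's body (75 mm by 190 mm) begins 51 mm behind the grasp point.
Start: joints at [-66.744, 18.392, -4.016, 83.108, 1.295, 78.541, -3.26], TCP at [0.248, 0.601, 0.405] pointing down, gripper open.
Joint ranges: [-163.93, 163.93], [-17.29, 119.83], [-79.2, 71.16], [3.27, 140.29], [-89.18, 269.18], [5.43, 117.66], [-154.24, 154.24]. Speed limits (degrees/s): [147.25, 147.25, 180, 180, 180, 180, 180].

### API

Orientations are given as [roll, pitch, yaw] about the fixed x, y, z axes, in that order (R = Rz(yaw) Ry(pitch) Rx(roll)).
In Python, from cell import status, cams, env, outline_of, landmark_of gives the robot as it stands. The module is installed in compiled form; this text tells all that it offers.
- The arm moves only by the tool jog_arm, never from a script. Its argument "rows" is a list of rows, each a list of 7 numbers: the closure, from 0 (fully open) to 1 (shut), then the shift along the tool's x, y, z in m, then the turn, a rotation vector about the tool's x, y, z in degrees. A call has 1 to 12 rows; each row shifts and turns the commanded pose from where the row before left it, along the tool's axes as they then stand; what a row does not reach is not made up. A row lasts 1/12 s, in which the tool goes at most 41.7 mm and 7.16 degrees, less where a joint would pass 70% of its speed; a pose out of reach is approached as far as the arm can. A call with a gripper value outside its range is refused whole. The fingers move at their own pace and stop on an object; "grip_force" is the grip in N (left out, the last holds). Time passes only in rows, so rows that do not move let the fingers close. It gives the time, the measured TCP pose, the force and the opening at its end, in the units of the state.
- status.get_obs(): the state, without advancing time (a new reading comes with each control period).
- cams.read_camera(name): name is "scene" or "top"; returns (picture, depth): 400x640x3 uint8, red, green, blue; 400x640 float32, m along the optical axis (not along the pixel's ray), 0 where there is no reading.
- cams.camera_params(name): a dict with "vfov" (degrees; the focal length in pixels is half the picture's height over the tangent of half this angle, whatever the lens; pixels are square), "cx", "cy" (the principal point, pixels), "eye" and "attitude" of the camera in the world. Camera axes: x right, y up, looking along -z (the intrinsics and any distortion apply to the point x, -y, -z); pixel columns grow to the right and rows downward; lengths in m; the calibration is good to about 2 mm. A picture is of the moment at which its call begins. camera_params takes no time and is no camera call.
- env.sign_off(): hands the job in, once; it reports no verdict.
Trained networks look in the newest picture that a camera, given by its name, has taken for a name from the list of things; names that differ only in an ending like _2 or _b are one class to them, and where a whole thing is asked for, a point or a joint stands for the part that bears it (a point fixed in the world has none). Each returns a list of dicts, best first, with "conf" (0 to 1); they miss things now and then, are a little off and sometimes report something else, mostly with a low value. They report only what shows in the picture. A call takes as long as a camera call. They do not tell look-alikes from the thing itself.
- outline_of(camera, name): "pixels" (400x640 bool, what is visible of it) and "box" ([left, top, right, bottom] in pixels, round what is visible of it).
- landmark_of(camera, name): "position" ([row, column] in pixels: a listed point, or the origin of a listed thing).
The state is a dict: "time_s": time; "qpos": joint angles; "joint_velocities": joint speeds; "effort": joint torques, N m; "tool_pos": TCP position; "tool_rot": TCP orientation; "force": force on the tool from outside, world axes, zero at the start; "wrist_torque": the same for the moment, N m; "grip_width": finger opening in m.
Only numpy, scipy, OpenCV 4.12 (cv2) and the standard library are available. Lean on these libraries where they do the work, as an engineer would, in place of code of your own. Each camera call takes 0.05 s, during which the arm holds its last target. There are 200 camera calls.

## Working session

There is one attempt and no reset: what is moved stays moved. The work goes in short steps, Python scripts to look and compute and a tool call to move; the robot and the scene stay as the last step left them, time stands still between calls to the robot, and variables do not carry over. Pictures are saved under pics/ and viewed, about 8 in all and at most 12, crops included, and the job is handed in when it is done.

Besides the shell and the picture viewer there is one more tool, called after "Request:" in YAML: its name, and indented under it one key for each argument. jog_arm: Moves the arm, as the interface text tells. Its arguments: {"type":"object","properties":{"rows":{"type":"array"},"grip_force":{"type":"number"}},"required":["rows"]}

```bash
mkdir -p pics
cat > h.py <<'E'
from cell import status, cams, env, outline_of, landmark_of
import numpy as np, cv2
from scipy.spatial.transform import Rotation as R
def snap(c,fn=None):
    im,d=cams.read_camera(c)
    if fn: cv2.imwrite('pics/'+fn,im[:,:,::-1])
    return im,d
E
python3 - <<'E'
from h import *
print(status.get_obs())
for c in("scene","top"):
    print(c,cams.camera_params(c))
    im,d=snap(c,c+'0.png')
    for n in("pad","block","socket","bung","flap","panel"):
        print(n,[(round(o['conf'],2),o['box']) for o in outline_of(c,n)])
    for n in("pad","flap_mid","flap_press","round_cover_top"):
        print(n,[(round(o['conf'],2),np.round(o['position'],1)) for o in landmark_of(c,n)])
E
```

```text
{'time_s': 0.0, 'qpos': array([-66.74400831,  18.43690307,  -4.01513337,  83.17602193,
         1.29640333,  78.53886162,  -3.26017594]), 'joint_velocities': array([ 0.05032096,  0.09218345,  0.1142282 , -0.0690785 ,  0.00732607,
        0.0803523 , -0.0615137 ]), 'effort': array([ 3.54800859e-04, -4.91295433e+01, -4.03698161e-01, -3.12528348e+01,
       -6.39633369e-02,  4.39421798e-02,  1.74645506e-04]), 'tool_pos': array([0.24815751, 0.60053586, 0.40367576]), 'tool_rot': array([1.79992758e+02, 1.06468143e-01, 6.75535023e+01]), 'force': array([ 0.31956665, -0.16800258, -0.21152975]), 'wrist_torque': array([-0.01110988,  0.01910763, -0.04217709]), 'grip_width': 0.08680776740834223}
scene {'vfov': 50.99109184174419, 'cx': 312.7154766195008, 'cy': 202.5958367882595, 'eye': array([ 0.96772325, -0.45149452,  0.9138906 ]), 'attitude': array([33.81258385, -0.5132589 , 39.1637609 ])}
pad [(0.85, [186.3, 312.0, 221.3, 350.8]), (0.57, [370.3, 260.8, 404.3, 293.4])]
block [(0.92, [384.7, 135.3, 419.7, 165.7]), (0.71, [251.5, 135.9, 349.6, 216.2])]
socket [(0.55, [180.0, 170.6, 196.0, 199.0])]
[... 571 characters left out ...]
titude': array([  3.44290495,   0.9127689 , -91.30668452])}
pad [(0.95, [283.4, 200.5, 314.5, 233.3]), (0.85, [430.5, 187.1, 460.7, 210.4]), (0.77, [313.0, 104.4, 336.6, 136.7])]
block [(0.66, [219.9, 150.4, 245.1, 182.4])]
socket [(0.56, [381.4, 276.8, 393.7, 289.2])]
bung [(0.85, [219.8, 265.6, 235.9, 281.2])]
flap [(0.85, [270.3, 189.9, 343.9, 253.6]), (0.58, [285.8, 197.9, 315.2, 232.8])]
panel [(0.97, [191.9, 139.4, 424.6, 310.3])]
pad [(0.9, array([197.6, 442.8])), (0.76, array([117.7, 322.5])), (0.57, array([215.2, 297.6]))]
flap_mid [(0.82, array([221.8, 308.9]))]
flap_press [(0.64, array([236.9, 303.7])), (0.37, array([274.9, 229.3]))]
round_cover_top [(0.88, array([181.2, 399.4]))]
```

View pics/scene0.png

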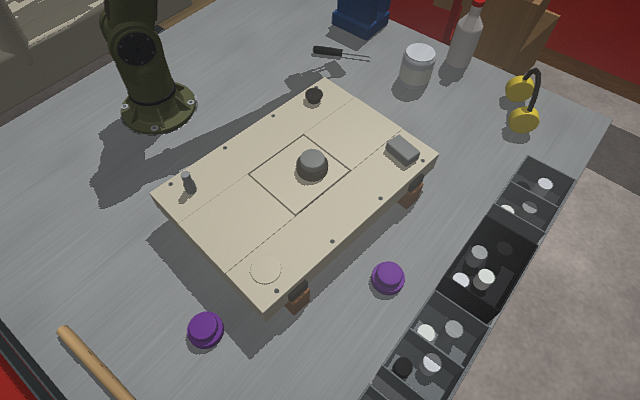

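View pics/top0.png

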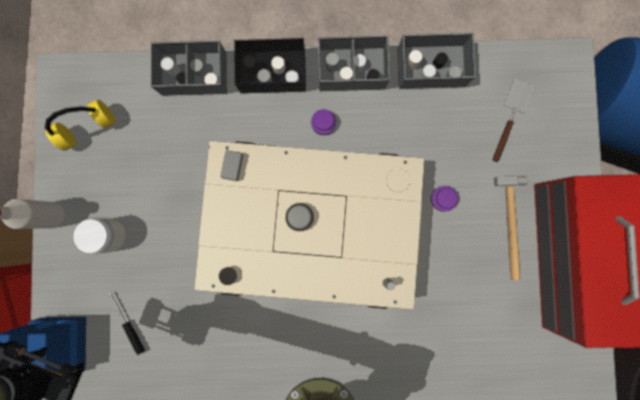

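The scene view shows the pad at about (312,163) on the flap, the socket at (188,182), the bung at (314,95), the block at (402,150) and the round cover at (265,268). The top view shows the pad at (300,216) on a flap centred near (310,224). The purple discs stand off the panel. Next I turn these pixels into world positions.

```bash
cat >> h.py <<'E'
def cam(c):
    p=cams.camera_params(c); f=200/np.tan(np.radians(p['vfov'])/2)
    return f,p['cx'],p['cy'],np.array(p['eye']),R.from_euler('xyz',p['attitude'],degrees=True).as_matrix()
def ray(c,px):  # px: Nx2 (col,row)
    f,cx,cy,e,A=cam(c); px=np.atleast_2d(px).astype(float)
    return e,np.c_[(px[:,0]-cx)/f,-(px[:,1]-cy)/f,-np.ones(len(px))]@A.T
def onz(c,px,z):
    e,d=ray(c,px); return e+d*((z-e[2])/d[:,2])[:,None]
def cloud(c,d):
    v,u=np.mgrid[:400,:640]; e,r=ray(c,np.c_[u.ravel(),v.ravel()])
    return (e+r*d.reshape(-1,1)).reshape(400,640,3)
E
python3 - <<'E'
from h import *
for c in("top","scene"):
    im,d=snap(c); P=cloud(c,d)
    m=outline_of(c,"panel")[0]['pixels']
    q=P[m&(d>0)]; s=q[abs(q[:,2]-.12)<.012]; print(c,'skin z',np.median(s[:,2]),len(s))
    # panel skin by depth
    M=(abs(P[:,:,2]-np.median(s[:,2]))<.01)&(d>0); M&=(abs(P[:,:,0]-.55)<.35)&(abs(P[:,:,1])<.4)
    r=cv2.minAreaRect(np.float32(P[M][:,:2])); print('panel rect',r)
    for n in("pad","flap","block","socket","bung"):
        for o in outline_of(c,n)[:3]:
            k=o['pixels']&(d>0); z=P[k][:,2]; zt=np.percentile(z,90)
            t=P[k][z>zt-.012]; rr=cv2.minAreaRect(np.float32(P[k][:,:2]))
            print(n,round(o['conf'],2),'ztop',zt.round(4),'mid top',t.mean(0).round(4),'rect',np.round(rr[0],3),np.round(rr[1],3),round(rr[2],1))
    for n in("flap_mid","flap_press","round_cover_top"):
        o=landmark_of(c,n)[0]['position']; print(n,onz(c,o[::-1],.12)[0].round(4))
E
```

```text
top skin z 0.11926875538008352 30871
panel rect ((0.5587701797485352, 0.014285117387771606), (0.5817740559577942, 0.40118148922920227), 83.9347152709961)
pad 0.95 ztop 0.0442 mid top [ 0.8584 -0.03    0.0419] rect [ 0.859 -0.028] [0.075 0.074] 88.8
pad 0.64 ztop 0.1641 mid top [0.5763 0.0399 0.162 ] rect [0.577 0.039] [0.073 0.073] 88.0
pad 0.61 ztop 0.044 mid top [ 0.6231 -0.3758  0.0417] rect [ 0.624 -0.376] [0.073 0.074] 25.8
flap 0.68 ztop 0.1219 mid top [0.5544 0.0085 0.1195] rect [0.559 0.013] [0.183 0.166] 84.0
block 0.91 ztop 0.1495 mid top [0.7152 0.2151 0.1469] rect [0.716 0.215] [0.044 0.075] 76.3
block 0.73 ztop 0.1642 mid top [0.5764 0.0399 0.162 ] rect [0.576 0.039] [0.073 0.071] 62.1
socket 0.3 ztop 0.1217 mid top [0.5548 0.0074 0.1193] rect [0.561 0.018] [0.649 0.451] 84.4
bung 0.84 ztop 0.1435 mid top [0.4282 0.2287 0.1412] rect [0.428 0.229] [0.047 0.045] 71.8
flap_mid [0.5633 0.0068 0.12  ]
flap_press [0.5308 0.0192 0.12  ]
round_cover_top [ 0.6647 -0.2237  0.12  ]
scene skin z 0.1212534471000728 31665
panel rect ((0.5561853051185608, 0.01438567042350769), (0.5838686227798462, 0.40301868319511414), 83.95691680908203)
pad 0.8 ztop 0.0457 mid top [ 0.8587 -0.035   0.0435] rect [ 0.858 -0.037] [0.076 0.065] 0.7
pad 0.68 ztop 0.1234 mid top [ 0.5589 -0.0038  0.1215] rect [0.556 0.012] [0.18  0.163] 83.7
pad 0.62 ztop 0.0454 mid top [ 0.6243 -0.38    0.0435] rect [ 0.623 -0.381] [0.078 0.072] 71.7
flap 0.84 ztop 0.1234 mid top [ 0.5583 -0.003   0.1216] rect [0.557 0.012] [0.189 0.169] 84.1
block 0.87 ztop 0.1506 mid top [0.7161 0.2104 0.148 ] rect [0.714 0.213] [0.045 0.076] 76.5
socket 0.54 ztop 0.1808 mid top [ 0.4013 -0.1887  0.1782] rect [ 0.387 -0.19 ] [0.049 0.025] 11.3
bung 0.72 ztop 0.1445 mid top [0.4274 0.2258 0.1426] rect [0.419 0.233] [0.046 0.065] 52.4
flap_mid [0.5566 0.0062 0.12  ]
flap_press [0.5251 0.0175 0.12  ]
round_cover_top [ 0.6642 -0.2159  0.12  ]
```

```bash
cat >> h.py <<'E'
MID=np.array([.5575,.0135,.12]); YAW=-6.0
W=R.from_euler('z',YAW,degrees=True)
def loc(p): return W.inv().apply(np.asarray(p)-MID)
def plan(p0,rot0,p1,yaw1,n,clo):
    """rows from pose to pose, straight line, tool down"""
    y0=rot0[2]; dy=-(yaw1-y0+180)%360-180   # +tool z turn = -yaw
    p=np.array(p0); r0=R.from_euler('xyz',rot0,degrees=True)
    for i in range(n):
        tgt=np.array(p0)+(np.array(p1)-p0)*(i+1)/n
        Rt=R.from_euler('xyz',[180,0,y0-dy*i/n],degrees=True)
        s=Rt.inv().apply(tgt-p); s=np.round(s,4); p=p+Rt.apply(s)
        print([clo,*[float(x) for x in s],0,0,float(round(dy/n,2))],end=', ' if i%12!=11 else '\n')
    print()
E
python3 - <<'E'
from h import *
print(loc([.5765,.0397,.12]))
o=status.get_obs(); g=MID+W.apply([.016,-.034,0]); g[2]=.39; print(g)
plan(o['tool_pos'],o['tool_rot'],g,YAW,19,.54)
E
```

```text
[0.01615727 0.02804251 0.        ]
[ 0.56985838 -0.0219862   0.39      ]
[0.54, -0.0238, 0.0282, 0.0008, 0, 0, 3.87], [0.54, -0.0219, 0.0297, 0.0008, 0, 0, 3.87], [0.54, -0.0198, 0.0311, 0.0007, 0, 0, 3.87], [0.54, -0.0177, 0.0324, 0.0008, 0, 0, 3.87], [0.54, -0.0154, 0.0335, 0.0008, 0, 0, 3.87], [0.54, -0.0132, 0.0344, 0.0008, 0, 0, 3.87], [0.54, -0.0108, 0.0353, 0.0007, 0, 0, 3.87], [0.54, -0.0084, 0.0359, 0.0008, 0, 0, 3.87], [0.54, -0.0059, 0.0364, 0.0008, 0, 0, 3.87], [0.54, -0.0035, 0.0368, 0.0008, 0, 0, 3.87], [0.54, -0.0009, 0.0368, 0.0008, 0, 0, 3.87], [0.54, 0.0015, 0.0369, 0.0007, 0, 0, 3.87]
[0.54, 0.004, 0.0367, 0.0008, 0, 0, 3.87], [0.54, 0.0064, 0.0363, 0.0008, 0, 0, 3.87], [0.54, 0.0089, 0.0358, 0.0008, 0, 0, 3.87], [0.54, 0.0113, 0.0351, 0.0007, 0, 0, 3.87], [0.54, 0.0137, 0.0343, 0.0008, 0, 0, 3.87], [0.54, 0.0159, 0.0332, 0.0008, 0, 0, 3.87], [0.54, 0.0181, 0.0322, 0.0008, 0, 0, 3.87],
```

Request:
jog_arm:
  rows:
    - [0.54,-0.024,0.028,0,0,0,3.9]
    - [0.54,-0.022,0.03,0,0,0,3.9]
    - [0.54,-0.02,0.031,0,0,0,3.9]
    - [0.54,-0.018,0.032,0,0,0,3.9]
    - [0.54,-0.015,0.034,0,0,0,3.9]
    - [0.54,-0.013,0.034,0,0,0,3.9]
    - [0.54,-0.011,0.035,0,0,0,3.9]
    - [0.54,-0.008,0.036,0,0,0,3.9]
    - [0.54,-0.006,0.036,0,0,0,3.9]
    - [0.54,-0.0035,0.037,0,0,0,3.9]
    - [0.54,-0.001,0.037,0,0,0,3.9]
    - [0.54,0.0015,0.037,0,0,0,3.9]

```text
time_s: 3.1
tool_pos: [0.4503, 0.2051, 0.4051]
tool_rot: [-180.0, -0.1, 20.6]
force: [0.0, 0.8, -0.6]
grip_width: 0.0402
```

Request:
jog_arm:
  rows:
    - [0.54,0.004,0.037,0,0,0,3.9]
    - [0.54,0.0065,0.036,0,0,0,3.9]
    - [0.54,0.009,0.036,0,0,0,3.9]
    - [0.54,0.011,0.035,0,0,0,3.9]
    - [0.54,0.014,0.034,0,0,0,3.9]
    - [0.54,0.016,0.033,0,0,0,3.9]
    - [0.54,0.018,0.032,0,0,0,3.9]
    - [0.54,0,0,0,0,0,0]
    - [0.54,0,0,0,0,0,0]

```text
time_s: 3.85
tool_pos: [0.5672, -0.0255, 0.4048]
tool_rot: [179.9, -0.0, -6.8]
force: [-1.3, 0.7, -0.2]
grip_width: 0.0403
```

Run:
```python
from h import *
im,d=snap("scene"); cv2.imwrite('pics/s1.png',im[60:310,140:460][:,:,::-1].repeat(2,0).repeat(2,1))
o=status.get_obs(); print(o['time_s'],o['tool_pos'],o['tool_rot'],loc(o['tool_pos']),o['grip_width'],o['force'])
```

```text
3.9 [ 0.56687978 -0.02336641  0.40462893] [-1.79988423e+02  2.36100052e-02 -6.62400053e+00] [ 0.01318198 -0.035684    0.28462893] 0.039940084217602964 [-0.03265203  0.23652503 -0.00265156]
```

View pics/s1.png

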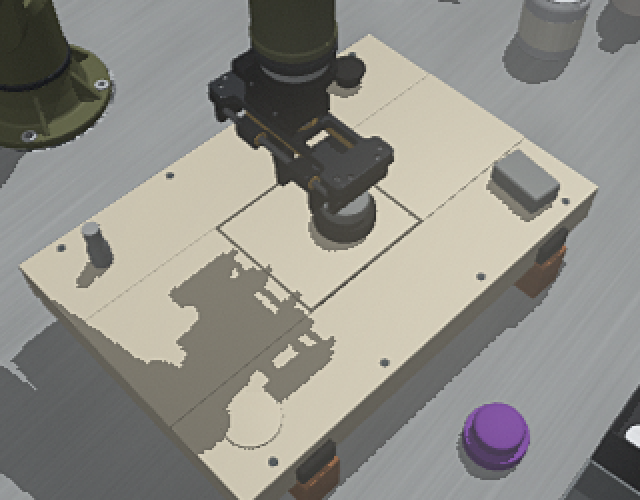

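The picture shows the gripper above the flap, pointing down on the near side of the pad, which stands at about (345,215) in the crop. I correct x and yaw slightly and go down to 8 mm above the skin.

Request:
jog_arm:
  rows:
    - [0.54,0.003,0,0.015,0,0,-0.6]
    - [0.54,0,0,0.025,0,0,0]
    - [0.54,0,0,0.025,0,0,0]
    - [0.54,0,0,0.015,0,0,0]
    - [0.54,0,0,0.01,0,0,0]
    - [0.54,0,0,0.004,0,0,0]
    - [0.54,0,0,0,0,0,0]
    - [0.54,0,0,0,0,0,0]

```text
time_s: 4.57
tool_pos: [0.5701, -0.0226, 0.3117]
tool_rot: [-180.0, -0.1, -5.9]
force: [-0.8, 0.8, 0.9]
grip_width: 0.0398
```

Request:
jog_arm:
  rows:
    - [0.54,0,-0.003,0.001,0,0,0]
    - [0.54,0,-0.005,0,0,0,0]
    - [0.54,0,-0.005,0,0,0,0]
    - [0.54,0,-0.004,0,0,0,0]
    - [0.54,0,-0.004,0,0,0,0]
    - [0.54,0,-0.004,0,0,0,0]
    - [0.54,0,-0.005,0,0,0,0]
    - [0.54,0,-0.005,0,0,0,0]
    - [0.54,0,-0.005,0,0,0,0]
    - [0.54,0,-0.005,0,0,0,0]
    - [0.54,0,-0.005,0,0,0,0]

```text
time_s: 5.48
tool_pos: [0.5752, 0.0269, 0.3099]
tool_rot: [180.0, -0.0, -6.0]
force: [-0.1, -2.7, 1.8]
grip_width: 0.0399
```

```bash
cat >> h.py <<'E'
def pads(c="top"):
    im,d=snap(c); P=cloud(c,d)
    for o in outline_of(c,"pad")[:3]:
        k=o['pixels']&(d>0); q=P[k]; print('pad',round(o['conf'],2),np.percentile(q[:,2],90).round(4),loc(q.mean(0)).round(4))
    return im,d,P
def st():
    o=status.get_obs(); print(o['time_s'],o['tool_pos'].round(4),o['tool_rot'].round(2),'loc',loc(o['tool_pos']).round(4),o['grip_width'],o['force'].round(2))
E
python3 - <<'E'
from h import *
st(); im,d,P=pads("scene")
cv2.imwrite('pics/s2.png',im[60:310,140:460][:,:,::-1].repeat(2,0).repeat(2,1))
E
```

```text
5.4833 [0.5752 0.0269 0.3099] [ 1.7999e+02 -2.0000e-02 -5.9600e+00] loc [0.0162 0.0152 0.1899] 0.03991594358616266 [-0.1  -2.67  1.75]
pad 0.88 0.0457 [ 0.308  -0.0222 -0.0852]
pad 0.59 0.0456 [ 0.1128 -0.3856 -0.0853]
pad 0.25 0.1231 [ 0.0415 -0.0632 -0.0028]
```

View pics/s2.png

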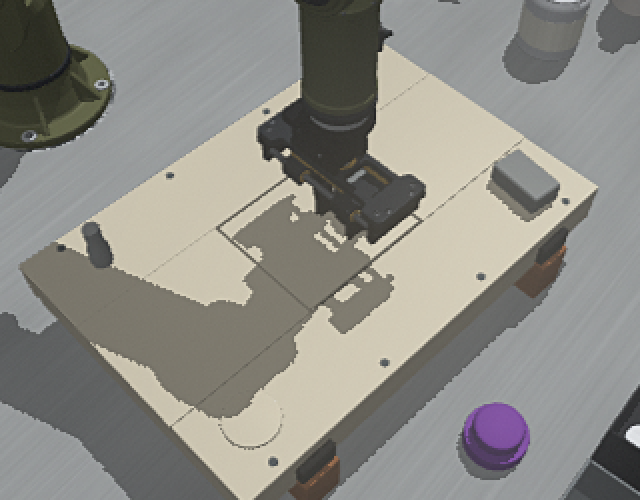

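The pad is now hidden behind the gripper, and the 2.7 N opposing force shows it is being pushed. Nothing else on the panel has moved. I keep pushing.

Request:
jog_arm:
  rows:
    - [0.54,0,-0.005,0,0,0,0]
    - [0.54,0,-0.005,0,0,0,0]
    - [0.54,0,-0.005,0,0,0,0]
    - [0.54,0,-0.005,0,0,0,0]
    - [0.54,0,-0.005,0,0,0,0]
    - [0.54,0,-0.005,0,0,0,0]
    - [0.54,0,-0.005,0,0,0,0]
    - [0.54,0,-0.005,0,0,0,0]
    - [0.54,0,-0.005,0,0,0,0]
    - [0.54,0,-0.005,0,0,0,0]

```text
time_s: 6.42
tool_pos: [0.5802, 0.0769, 0.3098]
tool_rot: [-180.0, -0.0, -5.9]
force: [0.7, -2.9, 0.8]
grip_width: 0.0399
```

Request:
jog_arm:
  rows:
    - [0.54,0,-0.005,0,0,0,0]
    - [0.54,0,-0.005,0,0,0,0]
    - [0.54,0,-0.005,0,0,0,0]
    - [0.54,0,-0.005,0,0,0,0]
    - [0.54,0,-0.005,0,0,0,0]
    - [0.54,0,-0.005,0,0,0,0]
    - [0.54,0,-0.005,0,0,0,0]
    - [0.54,0,-0.005,0,0,0,0]
    - [0.54,0,-0.005,0,0,0,0]
    - [0.54,0,-0.003,0,0,0,0]
    - [0.54,0,0,0,0,0,0]
    - [0.54,0,0,0,0,0,0]

```text
time_s: 7.42
tool_pos: [0.5851, 0.1249, 0.3098]
tool_rot: [-179.9, -0.0, -5.9]
force: [0.6, -0.3, 0.3]
grip_width: 0.0396
```

Request:
jog_arm:
  rows:
    - [0.54,0,0.01,0,0,0,0]
    - [0.54,0,0.015,0,0,0,0]
    - [1,0,0.01,-0.02,0,0,0]
    - [1,0,0.01,-0.03,0,0,0]
    - [1,0,0.02,-0.03,0,0,0]
    - [1,0,0.03,0,0,0,0]
    - [1,0,0.03,0,0,0,0]

```text
time_s: 8.0
tool_pos: [0.5723, -0.0028, 0.3923]
tool_rot: [-179.9, -0.3, -5.9]
force: [-0.2, -0.3, -1.2]
grip_width: 0.0146
```

Run:
```python
from h import *
st(); im,d,P=pads("scene"); pads("top")
cv2.imwrite('pics/s3.png',im[60:310,140:460][:,:,::-1].repeat(2,0).repeat(2,1))
```

```text
8.0 [ 0.5723 -0.0028  0.3923] [-179.92   -0.26   -5.95] loc [ 0.0164 -0.0146  0.2723] 0.014637858335504898 [-0.2  -0.33 -1.22]
pad 0.91 0.0456 [ 0.3065 -0.0221 -0.0863]
pad 0.76 0.1651 [0.0305 0.1502 0.0323]
pad 0.95 0.1637 [0.0186 0.153  0.0331]
pad 0.66 0.044 [ 0.1053 -0.3754 -0.0874]
pad 0.63 0.0443 [ 0.2994 -0.0125 -0.0859]
```

View pics/s3.png

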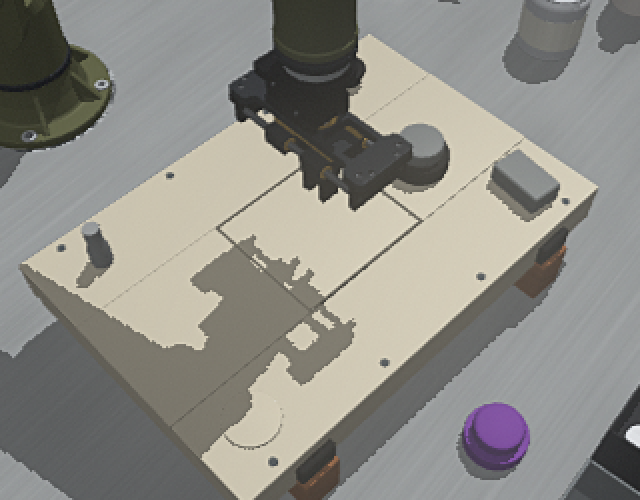

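The crop shows the pad standing flat on the skin at about (420,160), well clear of the flap outline. The top camera puts it at local (19,153) mm, and the flap is still flush. Next I go above flap_press with the fingers closed.

Request:
jog_arm:
  rows:
    - [1,-0.02,-0.004,0,0,0,0]
    - [1,-0.02,-0.006,0.02,0,0,0]
    - [1,-0.01,0,0.03,0,0,0]
    - [1,0,0,0.01,0,0,0]
    - [1,0,0,0,0,0,0]
    - [1,0,0,0,0,0,0]

```text
time_s: 8.7
tool_pos: [0.5241, 0.0151, 0.33]
tool_rot: [180.0, -0.0, -5.9]
force: [0.5, 0.2, 0.3]
grip_width: 0.0003
```

Run:
```python
from h import *
st()
```

```text
8.7 [0.5241 0.0151 0.33  ] [ 1.7998e+02 -1.0000e-02 -5.9200e+00] loc [-0.0333 -0.0019  0.21  ] 0.00027203896478984963 [0.48 0.22 0.33]
```

Request:
jog_arm:
  rows:
    - [1,-0.001,-0.002,0.008,0,0,0]
    - [1,0,0,0.008,0,0,0]
    - [1,0,0,0.006,0,0,0]
    - [1,0,0,0.003,0,0,0]
    - [1,0,0,0,0,0,0]

```text
time_s: 9.12
tool_pos: [0.5226, 0.0168, 0.3038]
tool_rot: [180.0, 0.1, -6.0]
force: [0.2, -0.2, 0.4]
grip_width: 0.0006
```

Request:
jog_arm:
  rows:
    - [1,0,0,0.0015,0,0,0]
    - [1,0,0,0.0015,0,0,0]
    - [1,0,0,0.0015,0,0,0]

```text
time_s: 9.37
tool_pos: [0.523, 0.0168, 0.3014]
tool_rot: [-180.0, -0.0, -6.0]
force: [-2.9, -1.1, 7.4]
grip_width: 0.0006
```

Request:
jog_arm:
  rows:
    - [1,0,0,0.0015,0,0,0]
    - [1,0,0,0.0015,0,0,0]

```text
time_s: 9.53
tool_pos: [0.523, 0.0167, 0.2986]
tool_rot: [-180.0, -0.0, -6.0]
force: [-2.2, -0.8, 7.3]
grip_width: 0.0001
```

Request:
jog_arm:
  rows:
    - [1,0,0,0.0015,0,0,0]
    - [1,0,0,0.0015,0,0,0]
    - [1,0,0,0,0,0,0]

```text
time_s: 9.78
tool_pos: [0.5231, 0.0167, 0.2956]
tool_rot: [-180.0, -0.1, -6.0]
force: [-3.4, -0.5, 7.5]
grip_width: 0.0007
```

Request:
jog_arm:
  rows:
    - [1,0,0,0.001,0,0,0]
    - [1,0,0,0,0,0,0]

```text
time_s: 9.95
tool_pos: [0.5231, 0.0167, 0.2947]
tool_rot: [-180.0, -0.1, -6.0]
force: [-2.9, -1.0, 7.3]
grip_width: 0.0004
```

Request:
jog_arm:
  rows:
    - [1,0,0,-0.01,0,0,0]
    - [1,0,0,-0.03,0,0,0]
    - [1,0,0,-0.04,0,0,0]
    - [1,0,0,-0.03,0,0,0]
    - [1,0,0,0,0,0,0]
    - [1,0,0,0,0,0,0]
    - [1,0,0,0,0,0,0]
    - [1,0,0,0,0,0,0]
    - [1,0,0,0,0,0,0]
    - [1,0,0,0,0,0,0]
    - [1,0,0,0,0,0,0]
    - [1,0,0,0,0,0,0]

```text
time_s: 10.95
tool_pos: [0.5227, 0.017, 0.4028]
tool_rot: [180.0, 0.0, -5.9]
force: [0.3, -0.2, 0.3]
grip_width: 0.0007
```

Run:
```python
from h import *
st(); im,d,P=pads("scene")
cv2.imwrite('pics/s4.png',im[60:310,140:460][:,:,::-1].repeat(2,0).repeat(2,1))
```

```text
10.95 [0.5227 0.017  0.4028] [ 1.7998e+02  5.0000e-02 -5.9500e+00] loc [-3.500e-02 -2.000e-04  2.828e-01] 0.0006564092387468989 [ 0.31 -0.16  0.33]
pad 0.89 0.0456 [ 0.1129 -0.3858 -0.0859]
pad 0.72 0.1652 [0.0256 0.1441 0.0317]
pad 0.66 0.1406 [ 0.0406 -0.0616  0.0017]
```

View pics/s4.png

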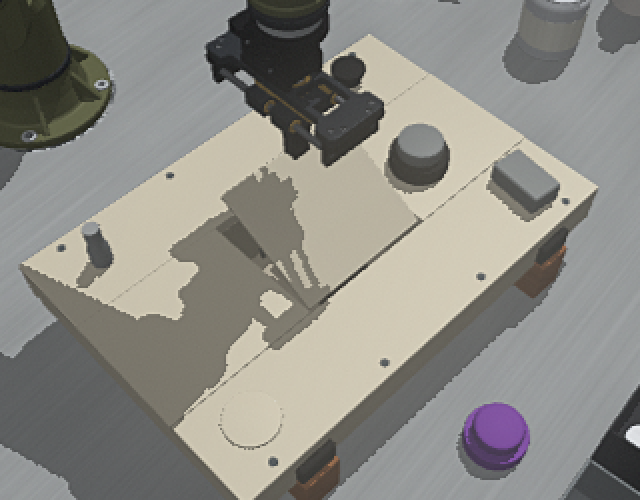

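The flap has swung up on its hinge, with its free edge lifted at about (225,195), and the pad is unmoved at (420,160). I measure the opening angle from depth.

```bash
cat >> h.py <<'E'
def angle(c="scene"):
    im,d=snap(c); L=W.inv().apply(cloud(c,d).reshape(-1,3)-MID)
    k=(d.ravel()>0)&(abs(L[:,1]+.05)<.03)&(L[:,0]>-.09)&(L[:,0]<.07)&(L[:,2]>-.03)&(L[:,2]<.095)
    q=L[k]; a=cv2.fitLine(np.float32(q[:,[0,2]]),cv2.DIST_HUBER,0,.001,.001).ravel()
    print('angle',-np.arctan2(a[1],a[0])if a[0]>0 else -np.arctan2(-a[1],-a[0]),'n',k.sum(),'z@-70..: ',np.median(q[q[:,0]<q[:,0].min()+.015,2]))
    return im,d
E
python3 - <<'E'
from h import *
angle("scene"); angle("top"); st()
E
```

```text
angle 0.49491698 n 1697 z@-70..:  -0.01302580889872734
angle 0.49200404 n 768 z@-70..:  -0.002004879803147008
11.15 [0.5228 0.0169 0.4032] [180.     0.    -5.95] loc [-3.490e-02 -2.000e-04  2.832e-01] 0.000685233448766166 [0.48 0.01 0.15]
```

Request:
jog_arm:
  rows:
    - [1,0,0,0,0,0,0]
    - [1,0,0,0,0,0,0]
    - [1,0,0,0,0,0,0]
    - [1,0,0,0,0,0,0]

```text
time_s: 11.48
tool_pos: [0.5227, 0.0169, 0.4033]
tool_rot: [-180.0, -0.0, -5.9]
force: [0.0, 0.2, -0.7]
grip_width: 0.0004
```

Request:
jog_arm:
  rows:
    - [1,0,0,0.008,0,0,0]
    - [1,0,0,0.008,0,0,0]
    - [1,0,0,0.004,0,0,0]
    - [1,0,0,0.002,0,0,0]
    - [1,0,0,0.002,0,0,0]
    - [1,0,0,0.002,0,0,0]
    - [1,0,0,0.002,0,0,0]
    - [1,0,0,0.002,0,0,0]
    - [1,0,0,0.002,0,0,0]
    - [1,0,0,0.002,0,0,0]
    - [1,0,0,0.002,0,0,0]

```text
time_s: 12.4
tool_pos: [0.5229, 0.0169, 0.3676]
tool_rot: [-180.0, -0.0, -5.9]
force: [-0.6, -0.6, 5.1]
grip_width: 0.0005
```

Request:
jog_arm:
  rows:
    - [1,0,0,0.002,0,0,0]
    - [1,0,0,0.002,0,0,0]
    - [1,0,0,0.002,0,0,0]
    - [1,0,0,0.002,0,0,0]
    - [1,0,0,0.002,0,0,0]
    - [1,0,0,0.002,0,0,0]
    - [1,0,0,0.002,0,0,0]
    - [1,0,0,0.002,0,0,0]
    - [1,0,0,0.002,0,0,0]
    - [1,0,0,0.002,0,0,0]
    - [1,0,0,0.002,0,0,0]
    - [1,0,0,0.002,0,0,0]

```text
time_s: 13.4
tool_pos: [0.5228, 0.0171, 0.3438]
tool_rot: [-180.0, -0.0, -5.9]
force: [-2.5, -0.3, 6.1]
grip_width: 0.0005
```

Request:
jog_arm:
  rows:
    - [1,0,0,0.002,0,0,0]
    - [1,0,0,0.002,0,0,0]
    - [1,0,0,0.002,0,0,0]
    - [1,0,0,0.002,0,0,0]
    - [1,0,0,0.002,0,0,0]
    - [1,0,0,0.002,0,0,0]
    - [1,0,0,0.002,0,0,0]
    - [1,0,0,0.002,0,0,0]
    - [1,0,0,0.002,0,0,0]
    - [1,0,0,0.002,0,0,0]
    - [1,0,0,0.002,0,0,0]

```text
time_s: 14.32
tool_pos: [0.5222, 0.0172, 0.3218]
tool_rot: [-180.0, 0.1, -5.9]
force: [-4.8, 0.4, 8.4]
grip_width: 0.0004
```

Request:
jog_arm:
  rows:
    - [1,0,0,0.002,0,0,0]
    - [1,0,0,0.002,0,0,0]
    - [1,0,0,0.002,0,0,0]
    - [1,0,0,0.002,0,0,0]
    - [1,0,0,0.002,0,0,0]
    - [1,0,0,0.002,0,0,0]
    - [1,0,0,0.002,0,0,0]
    - [1,0,0,0.002,0,0,0]
    - [1,0,0,0.002,0,0,0]
    - [1,0,0,0.002,0,0,0]
    - [1,0,0,0.002,0,0,0]

```text
time_s: 15.23
tool_pos: [0.5218, 0.0173, 0.2992]
tool_rot: [-180.0, 0.2, -5.9]
force: [-4.8, 1.6, 5.3]
grip_width: 0.0004
```

Request:
jog_arm:
  rows:
    - [1,0,0,0.0015,0,0,0]
    - [1,0,0,0.0015,0,0,0]
    - [1,0,0,0.0015,0,0,0]
    - [1,0,0,0,0,0,0]

```text
time_s: 15.57
tool_pos: [0.522, 0.0173, 0.2948]
tool_rot: [-180.0, 0.2, -5.9]
force: [-4.3, 0.1, 6.8]
grip_width: 0.0002
```

Request:
jog_arm:
  rows:
    - [1,0,0,0.0005,0,0,0]
    - [1,0,0,0,0,0,0]
    - [1,0,0,-0.002,0,0,0]
    - [1,0,0,-0.002,0,0,0]
    - [1,0,0,-0.004,0,0,0]
    - [1,0,0,-0.012,0,0,0]
    - [1,0,0,-0.03,0,0,0]
    - [1,0,0,-0.04,0,0,0]
    - [1,0,0,-0.03,0,0,0]
    - [1,0,0,0,0,0,0]
    - [1,0,0,0,0,0,0]
    - [1,0,0,0,0,0,0]

```text
time_s: 16.57
tool_pos: [0.5226, 0.0169, 0.414]
tool_rot: [-180.0, 0.0, -5.9]
force: [-0.3, 1.1, -0.9]
grip_width: 0.0001
```

Request:
jog_arm:
  rows:
    - [1,0,0,0,0,0,0]
    - [1,0,0,0,0,0,0]
    - [1,0,0,0,0,0,0]
    - [1,0,0,0,0,0,0]
    - [1,0,0,0,0,0,0]
    - [1,0,0,0,0,0,0]
    - [1,0,0,0,0,0,0]
    - [1,0,0,0,0,0,0]

```text
time_s: 17.23
tool_pos: [0.5228, 0.0169, 0.4142]
tool_rot: [-180.0, -0.0, -5.9]
force: [-0.8, 0.5, 0.1]
grip_width: 0.0003
```

Run:
```python
from h import *
im,d=angle("scene"); angle("top"); pads("top"); st()
cv2.imwrite('pics/s5.png',im[60:310,140:460][:,:,::-1].repeat(2,0).repeat(2,1))
```

```text
angle 0.0022168974 n 1391 z@-70..:  0.0009617025100414621
angle 0.001177655 n 759 z@-70..:  -0.0009546343528600286
pad 0.88 0.1639 [0.0184 0.1531 0.0346]
pad 0.79 0.0445 [ 0.3007 -0.0112 -0.0869]
pad 0.67 0.044 [ 0.1032 -0.3756 -0.0871]
17.4333 [0.5227 0.0169 0.4143] [-1.80e+02 -1.00e-02 -5.95e+00] loc [-3.490e-02 -2.000e-04  2.943e-01] 0.00017209041462339217 [-0.7   0.08  0.25]
```

View pics/s5.png

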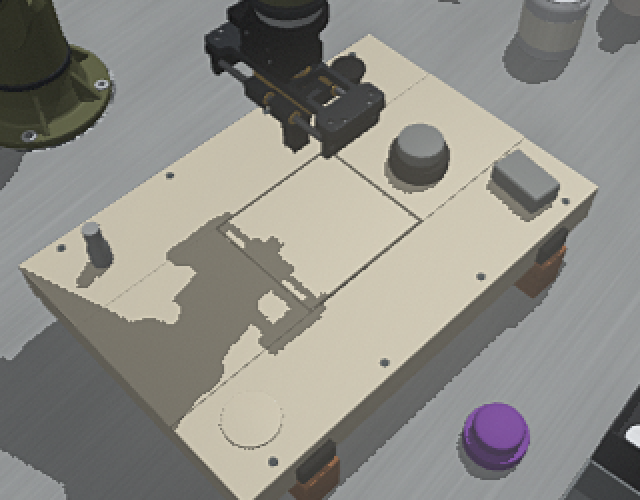

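The flap is shut flush (0.002 rad), and the pad stands flat at (420,160), clear of the flap. The socket, block and round cover are where they were, and the gripper is in free air. I hand the job in.

```bash
python3 -c "
from h import *
print(env.sign_off())"
```

```text
the job is handed in; nothing more can be done
None
```

The push latch works: I pressed the flap open, pressed it shut again, and handed the job in at about 17.4 s of the 53 s allowed. The hand-in reports no verdict.

- **Pad:** I pushed it along the hinge with the half-open fingers low on its rubber disc, without lifting it. It ended flat on the skin, 153 mm along y from the flap's middle (it needs more than 126 mm).
- **Opening:** one press about 7 mm deep at roughly 7 N popped the flap open. Depth images from the two cameras gave 0.495 and 0.492 rad.
- **Closing:** a second press to about the same depth latched it. After release I read 0.002 rad (scene camera) and 0.001 rad (top camera), and it stayed shut for about a second before hand-in.
- **Other things on the panel:** in the last picture the socket, block and round cover look unmoved. The bung was partly hidden behind the gripper, so I could not check it there, but the gripper never came down near it. I compared these by eye only and did not measure their positions again.
- **Camera disagreement:** the two cameras put the pad up to 12 mm apart in x and 9 mm in y, since the scene camera sees it at an angle and partly hidden. Both readings are well clear of the flap.

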